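# Hook the part-rest bracket onto the marking station's slotted upright

## Robot

A 6-joint arm with a two-finger parallel gripper is mounted at the origin on the work surface. World frame = base frame: x ahead of the robot, y to its left, z up, the work surface at z = 0. Lengths are in m, angles in rad, forces in N, time in s.
With the tool pointing down it reaches from about 0.425 to 0.95 m from the base axis. Payload 3.5 kg.
Tool frame: the origin (TCP) lies midway between the tips of the shut fingers; the grasp point (between the pads) lies 19 mm behind it; y points along the fingers, x is the direction in which the jaws open and shut, and the axes are right-handed (so a half turn about y gives the same grasp; the last joint's range is limited). The gripper opens to 85 mm and grips with 20 to 120 N. Pads are 22 mm wide; open, the fingers measure 114 mm over their backs; the gripper's body (76 mm by 85 mm) begins 54 mm behind the grasp point. The pads swing forward as they close: fully open they stand 13 mm farther back than shut.
Start: joints at [-1.443, 0.286, 1.577, -0, 1.279, -0.15], TCP at [0.185, -0.649, 0.231] pointing down, gripper open.
Joint ranges: [-2.77, 2.77], [-0.9, 2.22], [0.21, 2.48], [-1.53, 4.67], [0.24, 2.81], [-2.84, 2.84]. Speed limits (rad/s): [2.79, 2.79, 3.14, 3.14, 3.14, 3.14].

## Interface

Orientations are given as a unit quaternion [x, y, z, w].
In Python, from plant import ctrl, viewer gives the robot as it stands.
- The arm moves only by the tool step_arm, never from a script. Its argument "rows" is a list of rows, each a list of 3 entries, a list of its own where there are three numbers: the turn, a rotation vector about the tool's x, y, z in degrees, then the shift along the tool's x, y, z in mm, then the closure, from 0 (fully open) to 1 (shut). A call has 1 to 10 rows; each row is the pose to reach, as a shift and turn from the pose commanded when the call began, along the tool's axes at that moment; what a row does not reach only later rows make up. A row lasts 1/12 s, in which the tool goes at most 41.7 mm and 7.16 degrees, less where a joint would pass 70% of its speed; a pose out of reach is approached as far as the arm can. A call with a gripper value outside its range is refused whole. The fingers move at their own pace and stop on an object; "newtons" is the grip in N (left out, the last holds). Time passes only in rows, so rows that repeat a pose let the fingers close. It gives the time, the measured TCP pose, the force and the opening at its end, in the units of the state.
- ctrl.get_state(): the state, without advancing time (a new reading comes with each control period).
- viewer.read_camera(name): name is "scene" or "top" or "wrist"; returns (picture, depth): 384x512x3 uint8, red, green, blue; 384x512 float32, m along the optical axis (not along the pixel's ray), 0 where there is no reading.
- viewer.calibration(name): a dict with "K" (3x3 intrinsics, pixels), "R" (3x3) and "t" (3): a world point X has camera coordinates R X + t. Camera axes: x right, y down, z forward; pixel columns grow to the right and rows downward; lengths in m; the calibration is good to about 2 mm. The wrist camera is an equidistant fisheye: a pixel r from the principal point sees the ray r / f radians off the axis. A picture is of the moment at which its call begins: read the wrist's pose just before it. calibration takes no time and is no camera call; for the wrist camera it gives the pose at the moment of the call.
- ctrl.sign_off(): hands the job in, once; it reports no verdict.
The state is a dict: "time": time; "qpos": joint angles; "dq": joint speeds; "joint_efforts": joint torques, N m; "eef_pos": TCP position; "tcp_rot": TCP orientation; "contact_force": force on the tool from outside, world axes, zero at the start; "wrist_torque": the same for the moment, N m; "opening": opening from 0.0 (shut) to 1.0 (fully open).
Only numpy, scipy, OpenCV 4.12 (cv2) and the standard library are available. Lean on these libraries where they do the work, as an engineer would, in place of code of your own. Each camera call takes 0.05 s, during which the arm holds its last target.

## Task

Pick up the hook bracket by its fin and push its two hook tabs into the top pair of slots in the upright's slotted plate until its back lies flat on the plate, pressing the spring catch in. Then press it down until it is fully seated and the catch springs out over its top edge, and let go. Feel for the slots gently, never ramming the bracket against the upright, and leave everything else on the table where it is.

Things in the scene. Friction and masses are not known exactly. Their poses are not given: they have to be found in the camera images.
- bracket: Dark steel hook bracket, 0.28 to 0.44 kg, standing on its shelf. Origin: underside, mid-width, in the rear face of the back plate; +x out of that face (the way the tabs point), y across, z up. In mm: shelf x -95 to 0, y +-35, z 0 to 5; back plate x -5 to 0, y +-35, z 5 to 70; central grip fin y +-6, x -80 to -30, z 5 to 75
- bracket_fin (a point): middle of the bracket's 12 mm thick fin, at (-55, 0, 55) mm of its frame: grip here from above, fingers closing across y
- bracket_back (a point): point on the rear face of the bracket's back plate, (0, 0, 35) mm of its frame
- bracket_tab (a point): rear end of the bracket's hook tabs, midway between them, (11.5, 0, 61) mm of its frame. The two tabs stand at y -20 and +20, 8 mm wide: a neck z 58 to 64, x 0 to 11.5, ending in a lip (x 6.5 to 11.5) that hangs down to z 50, so 6.5 mm is left for the 5 mm plate
- upright: Fixed upright: foot (x -25 to 65, y +-100, 10 mm thick) and two aluminium posts (y +-64, behind) that carry a slotted steel plate 170 wide, 5 thick, z 40 to 178 mm. Origin on the table, midway between the posts, in the plane of the plate's front face, which faces -x; y across, z up. Over 40 N between bracket and upright damages them
- top_row (a point): point of the upright's front at (0, 0, 159) mm of its frame, mid-height of the top slots. Slots: 2 columns, 3 rows, 11.5 wide, 22 tall, undersides at z 76, 112, 148; columns at y = p-20 and p+20. p is not measured: the plate is clamped anywhere from p = -13 to +13 mm, new each time (this point stays at y = 0): find the slots by feel or sight
- seat (a point): point of the upright at (0, 0, 90) mm of its frame: the bracket's origin comes here (but at y = p) when seated in the top row. The tabs enter with that origin 98 to 106 mm high, 102 being the middle. A tab that misses stops with its lip on the plate's front, the bracket's rear face still 11.5 mm short of the plate
- catch (a joint): Spring catch: dark steel tongue 14 mm wide between the top slots, z 161.5 to 170, 6 mm proud of the plate's front. 0 = out, 0.006 = pushed level with the face (limit 0.008 m). 2.4 N at 0, plus 0.6 N per mm. The back plate pushes it in; once the bracket is fully down it springs out 1.5 mm above the top edge. Let go earlier, the bracket hangs up on it
- hub_a: dark turned steel hub, dia 72 x 38 mm tall, origin under its centre; leave alone
- hub_b: a second hub like hub_a; leave alone
- collar: aluminium ring, outer dia 76, 24 mm tall, origin under its centre; leave alone
- angle: plain small dark steel angle, 60 mm wide, 50 mm tall, without hook tabs: not the bracket; leave alone
- driver: screwdriver lying flat, 190 mm; leave alone
- bottle: small white bottle, dia 54 x 140 mm; leave alone
- bin: open grey plastic bin 100 x 80 x 50 mm; leave alone

How it is judged:
By the outcome, as a careful person would: the job done as asked, in the order asked, and still so for the second after the job is handed in, with the robot touching nothing.
It also fails if it takes over 67 s, if anything falls off the work surface, if the arm or the gripper's body presses on something with over 40 N, if the wrist force passes 120 N, or if a joint passes its speed limit or range.

## Working session

There is one attempt and no reset: what is moved stays moved. The work goes in short steps, Python scripts to look and compute and a tool call to move; the robot and the scene stay as the last step left them, time stands still between calls to the robot, and variables do not carry over. Pictures are saved under pics/ and viewed, and the job is handed in when it is done.

Besides the shell and the picture viewer there is one more tool, called after "Call:" as name(argument=value, ...) on one line, values as JSON. step_arm: Moves the arm, as the interface text tells. Its arguments: {"type":"object","properties":{"rows":{"type":"array"},"newtons":{"type":"number"}},"required":["rows"]}

```bash
ls; mkdir -p pics
python3 - <<'E'
from plant import ctrl, viewer
import cv2,numpy as np
print(ctrl.get_state())
for n in ["scene","top","wrist"]:
    c=viewer.calibration(n); print(n,{k:np.round(v,4).tolist() if not isinstance(v,str) else v for k,v in c.items()})
    p,d=viewer.read_camera(n); np.savez(f"pics/{n}0.npz",p=p,d=d,**{k:np.array(c[k]) for k in "KRt"})
    cv2.imwrite(f"pics/{n}0.png",p[:,:,::-1])
E
```

```text
pics
{'time': 0.0, 'qpos': array([-1.44302086e+00,  2.87182266e-01,  1.57814990e+00, -4.98155827e-06,
        1.27858479e+00, -1.49998026e-01]), 'dq': array([-0.00052502, -0.00102989, -0.00055894,  0.00065169,  0.00015701,
       -0.00132309]), 'joint_efforts': array([-1.14048269e-04, -4.05977690e+01, -2.92628878e+01, -1.63982768e-04,
        5.81662389e-03,  3.46204004e-06]), 'eef_pos': array([ 0.1850411 , -0.64847414,  0.22995077]), 'tcp_rot': array([-0.5638193 ,  0.42654013, -0.42538855,  0.56499194]), 'contact_force': array([-0.69797363, -0.20636844,  0.76009646]), 'wrist_torque': array([-0.01135659,  0.00727641,  0.00901826]), 'opening': 1.0015795282000866}
scene {'K': [[346.493, 0.0, 258.4601], [0.0, 346.493, 195.3669], [0.0, 0.0, 1.0]], 'R': [[-0.7793, 0.6265, -0.0144], [0.3714, 0.4434, -0.8158], [-0.5047, -0.6411, -0.5782]], 't': [0.4182, -0.0747, 1.3891]}
top {'K': [[402.3103, 0.0, 252.6601], [0.0, 402.3103, 187.8713], [0.0, 0.0, 1.0]], 'R': [[0.116, -0.9932, -0.0003], [-0.9708, -0.1133, -0.2116], [0.2101, 0.0249, -0.9774]], 't': [-0.0601, 0.5292, 0.9727]}
wrist {'K': [[297.3186, 0.0, 258.4005], [0.0, 297.3186, 189.8648], [0.0, 0.0, 1.0]], 'R': [[0.2738, -0.9618, -0.0024], [-0.9145, -0.2611, 0.309], [-0.2978, -0.0824, -0.9511]], 't': [-0.6735, -0.0397, 0.3801]}
```

View pics/scene0.png

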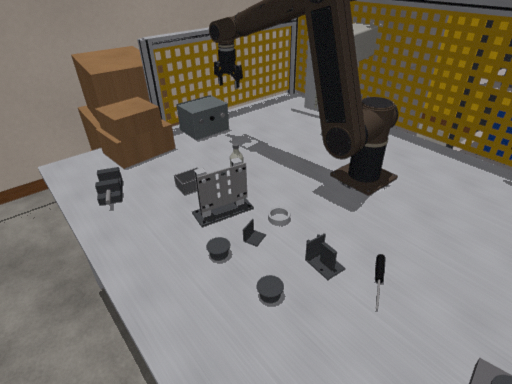

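View pics/top0.png

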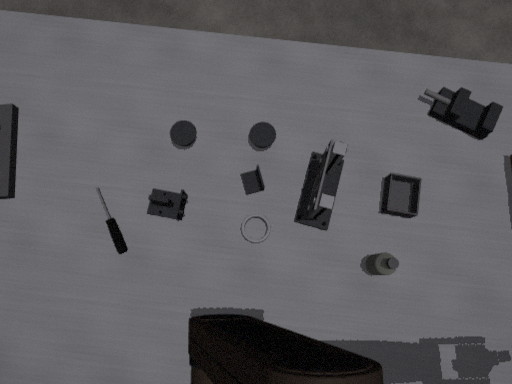

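View pics/wrist0.png

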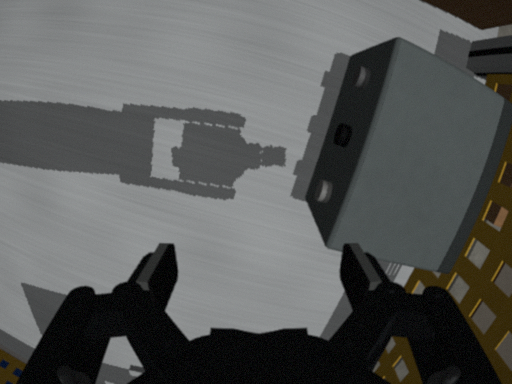

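The scene view shows the bracket at about (323,257) and the upright at (222,190). In the top view they are at (168,204) and (320,190), with the bracket's tabs pointing towards the upright. Next I'll build point clouds.

```bash
cat > h.py <<'E'
import numpy as np, cv2
def load(f):
    return dict(np.load(f))
def cloud(D):
    K,R,t,d=D['K'],D['R'],D['t'],D['d']
    v,u=np.mgrid[:d.shape[0],:d.shape[1]]
    X=np.stack([(u-K[0,2])/K[0,0]*d,(v-K[1,2])/K[1,1]*d,d],-1)
    W=(X-t)@R   # R^T (X-t)
    W[d<=0]=np.nan
    return W
def proj(D,P):
    c=np.asarray(P)@D['R'].T+D['t']; return c[...,:2]/c[...,2:]*[D['K'][0,0],D['K'][1,1]]+[D['K'][0,2],D['K'][1,2]]
E
python3 - <<'E'
from h import *
for n,bs in [("scene",[(295,225,355,285),(185,150,260,225)]),("top",[(135,175,200,230),(285,130,355,240)])]:
    D=load(f"pics/{n}0.npz"); W=cloud(D)
    for i,(a,b,c,e) in enumerate(bs):
        cv2.imwrite(f"pics/{n}_c{i}.png",cv2.resize(cv2.convertScaleAbs(D['p'][b:e,a:c,::-1],alpha=2 if n=='top' else 1.5),None,fx=7 if c-a<80 and e-b<80 else 5,fy=7 if c-a<80 and e-b<80 else 5,interpolation=cv2.INTER_CUBIC))
        w=W[b:e,a:c].reshape(-1,3); w=w[~np.isnan(w[:,0])]
        print(n,i,len(w)); hi=w[w[:,2]>0.012]
        print(np.percentile(w[:,2],[1,5,25,50,75,95,99]).round(4)); print(hi.min(0).round(3),hi.max(0).round(3),np.median(hi,0).round(3))
E
```

```text
scene 0 3576
[-0.0024 -0.0015 -0.      0.0012  0.0048  0.063   0.075 ]
[0.434 0.168 0.012] [0.505 0.26  0.078] [0.478 0.212 0.05 ]
scene 1 5602
[-0.0029 -0.0015  0.0006  0.009   0.0873  0.1711  0.185 ]
[ 0.358 -0.426  0.012] [ 0.655 -0.012  0.188] [ 0.562 -0.159  0.102]
top 0 3563
[-0.0041 -0.0025 -0.0004  0.0013  0.0042  0.0658  0.0756]
[0.437 0.166 0.012] [0.507 0.259 0.08 ] [0.472 0.184 0.065]
top 1 7667
[-0.004  -0.0025 -0.0003  0.0017  0.0106  0.1798  0.1861]
[ 0.462 -0.228  0.012] [ 0.654 -0.119  0.19 ] [ 0.558 -0.164  0.147]
```

View pics/scene_c0.png

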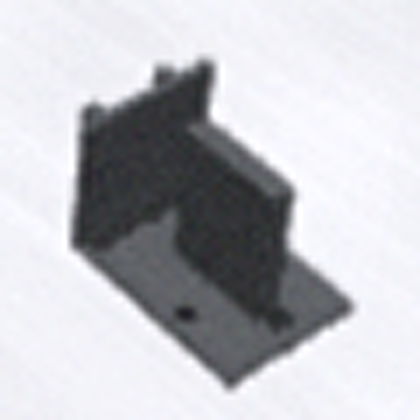

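View pics/scene_c1.png

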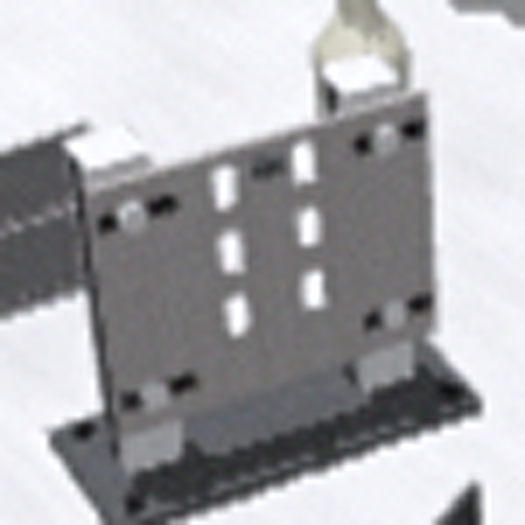

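View pics/top_c0.png

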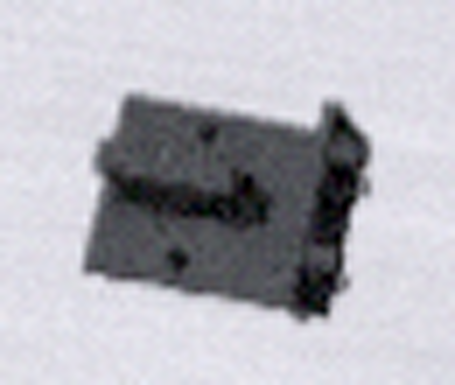

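View pics/top_c1.png

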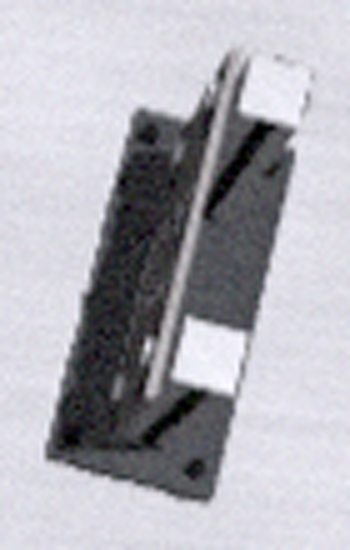

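```bash
cat > fit.py <<'E'
from h import *
from scipy.optimize import least_squares
BR=[((-95,0),(-35,35),(0,5)),((-5,0),(-35,35),(5,70)),((-80,-30),(-6,6),(5,75)),((0,11.5),(-24,-16),(58,64)),((0,11.5),(16,24),(58,64)),((6.5,11.5),(-24,-16),(50,58)),((6.5,11.5),(16,24),(50,58))]
UP=[((-25,65),(-100,100),(0,10)),((0,5),(-85,85),(40,178))]
def sdf(P,boxes):
    o=[]
    for b in boxes:
        b=np.array(b)/1000; c=b.mean(1); h=(b[:,1]-b[:,0])/2
        q=np.abs(P-c)-h
        o.append(np.linalg.norm(np.maximum(q,0),axis=1)+np.minimum(q.max(1),0))
    return np.min(o,0)
def loc(P,x):
    c,s=np.cos(x[2]),np.sin(x[2]); d=P-[x[0],x[1],x[3]]
    return np.stack([c*d[:,0]+s*d[:,1],-s*d[:,0]+c*d[:,1],d[:,2]],1)
def fit(P,boxes,x0,zfree=True):
    f=lambda x: sdf(loc(P,x),boxes)
    r=least_squares(f,x0,loss='soft_l1',f_scale=.002,diff_step=1e-4,x_scale=[.01,.01,.05,.005])
    return r.x, np.sqrt(np.mean(np.minimum(np.abs(r.fun),.01)**2))
E
python3 - <<'E'
from fit import *
for n in ["scene","top"]:
    D=load(f"pics/{n}0.npz"); W=cloud(D).reshape(-1,3); W=W[~np.isnan(W[:,0])]
    # bracket
    m=(W[:,2]>.008)&(W[:,0]>.42)&(W[:,0]<.53)&(W[:,1]>.15)&(W[:,1]<.29)
    best=min((fit(W[m],BR,[.48,.17,y0,0]) for y0 in [-1.3,-1.5,-1.7,-1.9]),key=lambda r:r[1])
    print(n,'bracket',m.sum(),best[0].round(4),np.degrees(best[0][2]),best[1])
    m=(W[:,2]>.015)&(W[:,0]>.44)&(W[:,0]<.67)&(W[:,1]>-.27)&(W[:,1]<-.11)
    P=W[m]
    rs=[fit(P,UP[1:],[.56,-.16,y0,0]) for y0 in [-1.2,-1.4,-1.7,-1.9]]
    b=min(rs,key=lambda r:r[1]); 
    l=loc(P,b[0]); k=np.abs(sdf(l,UP[1:]))<.006
    r2=fit(P[k],UP[1:],b[0]); print(n,'upright',m.sum(),k.sum(),r2[0].round(4),np.degrees(r2[0][2]),r2[1])
E
```

```text
scene bracket 642 [ 4.6900e-01  1.7830e-01 -1.6348e+00  1.0000e-03] -93.66710738183838 0.0009788776965330137
scene upright 1958 1664 [ 5.5700e-01 -1.5380e-01 -1.7284e+00  9.0000e-04] -99.03242123618973 0.001578198823237149
top bracket 447 [ 0.4716  0.1791 -1.6446  0.0029] -94.22589863928494 0.0013044765176637076
top upright 1346 384 [ 0.5579 -0.1616 -1.7561  0.0085] -100.61492255383561 0.003277117459075511
```

```bash
cat > mv.py <<'E'
import numpy as np
from scipy.spatial.transform import Rotation as R
from plant import ctrl, viewer
def show():
    s=ctrl.get_state(); r=R.from_quat(s['tcp_rot'])
    print('t',round(s['time'],2),'pos',s['eef_pos'].round(4),'F',s['contact_force'].round(2),'M',s['wrist_torque'].round(2),'op',round(s['opening'],3),'q',s['qpos'].round(2))
    return s,r
def rel(pos,Rt,s=None):
    "shift(mm)/turn(deg) in tool axes to reach world pose"
    s=s or ctrl.get_state(); r=R.from_quat(s['tcp_rot'])
    return (r.inv()*Rt).as_rotvec(degrees=True).round(2), (r.inv().apply(np.asarray(pos)-s['eef_pos'])*1000).round(1)
def down(a):
    "tool y down, tool x at world heading a (rad)"
    x=np.array([np.cos(a),np.sin(a),0]); y=np.array([0,0,-1.]); return R.from_matrix(np.stack([x,y,np.cross(x,y)],1))
E
python3 - <<'E'
from mv import *
s,r=show(); print(r.as_matrix().round(3))
c=viewer.calibration('wrist'); C=-np.array(c['R']).T@np.array(c['t']); 
print('cam in tool',r.inv().apply(C-s['eef_pos']).round(4)); print('cam axes in tool (rows x,y,z)',(np.array(c['R'])@r.as_matrix()).round(3))
ey=np.radians(-94+90)
for a in (ey,ey+np.pi): print(rel([.47,-.2,.3],down(a)))
E
```

```text
t 0.15 pos [ 0.1851 -0.6486  0.2302] F [-0.62  0.1   0.04] M [-0.01  0.06  0.04] op 0.998 q [-1.44  0.29  1.58 -0.    1.28 -0.15]
[[ 0.274 -0.     0.962]
 [-0.962  0.002  0.274]
 [-0.002 -1.     0.   ]]
cam in tool [-0.0003 -0.1421  0.0793]
cam axes in tool (rows x,y,z) [[ 1.     0.    -0.   ]
 [-0.    -0.309 -0.951]
 [-0.     0.951 -0.309]]
(array([ -0.08, -70.08,  -0.08]), array([-353.4,  -69. ,  397.1]))
(array([ 9.0000e-02,  1.0992e+02, -8.0000e-02]), array([-353.4,  -69. ,  397.1]))
```

Run:
```python
from mv import *
print(rel([.46,-.20,.33],down(np.radians(-45))))
```

```text
(array([ -0.04, -29.08,  -0.1 ]), array([-356.2,  -99. ,  387.4]))
```

Call:
step_arm(rows=[[[0,-20,0],[-240,-90,260],0],[[0,-20,0],[-240,-90,260],0],[[0,-20,0],[-240,-90,260],0],[[0,-20,0],[-240,-90,260],0],[[0,-20,0],[-240,-90,260],0],[[0,-20,0],[-240,-90,260],0],[[0,-20,0],[-240,-90,260],0],[[0,-20,0],[-240,-90,260],0],[[0,-20,0],[-240,-90,260],0],[[0,-20,0],[-240,-90,260],0]])

```text
time: 0.98
eef_pos: [0.372, -0.3432, 0.3237]
tcp_rot: [-0.631, 0.318, -0.321, 0.631]
contact_force: [0.1, -0.8, 1.0]
opening: 1.001
```

Run:
```python
from mv import *
show()
T=down(np.radians(-6))*R.from_rotvec([-45,0,0],degrees=True)
print(rel([.46,-.1,.33],down(np.radians(-30))))
print(rel([.55,.04,.25],T))
```

```text
t 0.98 pos [ 0.372  -0.3432  0.3237] F [ 0.09 -0.76  1.04] M [-0.01 -0.03 -0.  ] op 1.001 q [-0.95 -0.15  1.87  0.    1.42 -0.01]
(array([ -0.08, -23.76,   0.21]), array([-144.1,   -6.3,  214.8]))
(array([-42.35, -45.32, -18.52]), array([-204.1,   73.8,  369.9]))
```

Call:
step_arm(rows=[[[0,-20,0],[-140,0,220],0],[[0,-20,0],[-140,0,220],0],[[0,-20,0],[-140,0,220],0],[[0,-20,0],[-140,0,220],0],[[0,-20,0],[-140,0,220],0],[[0,-20,0],[-140,0,220],0],[[0,-20,0],[-140,0,220],0]])

```text
time: 1.57
eef_pos: [0.4662, -0.1003, 0.3211]
tcp_rot: [-0.676, 0.206, -0.206, 0.677]
contact_force: [-0.9, -0.4, 0.3]
opening: 1.001
```

Run:
```python
from mv import *
show()
T=down(np.radians(-8))*R.from_rotvec([-45,0,0],degrees=True)
print(rel([.55,.03,.23],T))
C=T.apply([0,-.142,.079])+[.55,.03,.23]; print(C)
```

```text
t 1.57 pos [ 0.4662 -0.1003  0.3211] F [-0.89 -0.44  0.35] M [0.02 0.01 0.03] op 1.001 q [-0.43 -0.22  1.94  0.    1.43  0.16]
(array([-44.34, -24.46, -10.15]), array([ -2.8,  91.4, 154.7]))
[0.57174866 0.18474978 0.27454773]
```

Run:
```python
from mv import *
T=down(np.radians(-8))*R.from_rotvec([-45,0,0],degrees=True)
print(rel([.55,-.03,.23],T))
```

```text
(array([-44.34, -24.46, -10.15]), array([ 30.6,  91.3, 104.9]))
```

Call:
step_arm(rows=[[[-22,-12,-5],[16,20,90],0],[[-22,-12,-5],[16,20,90],0],[[-22,-12,-5],[16,20,90],0],[[-44.3,-24.5,-10.2],[31,91,105],0],[[-44.3,-24.5,-10.2],[31,91,105],0],[[-44.3,-24.5,-10.2],[31,91,105],0],[[-44.3,-24.5,-10.2],[31,91,105],0],[[-44.3,-24.5,-10.2],[31,91,105],0],[[-44.3,-24.5,-10.2],[31,91,105],0],[[-44.3,-24.5,-10.2],[31,91,105],0]])

```text
time: 2.4
eef_pos: [0.5502, -0.0355, 0.2307]
tcp_rot: [0.921, -0.067, 0.028, -0.382]
contact_force: [0.4, -0.1, 0.0]
opening: 0.997
```

```bash
cat > snap.py <<'E'
from mv import *
import cv2,sys
def snap(n,tag):
    c=viewer.calibration(n); p,d=viewer.read_camera(n); np.savez(f"pics/{n}{tag}.npz",p=p,d=d,**{k:np.array(c[k]) for k in "KRt"})
    cv2.imwrite(f"pics/{n}{tag}.png",p[:,:,::-1])
if __name__=="__main__":
    show(); snap(sys.argv[1],sys.argv[2])
E
python3 snap.py wrist 1
```

```text
t 2.4 pos [ 0.5502 -0.0355  0.2307] F [ 0.43 -0.05  0.04] M [ 0.34 -0.06 -0.01] op 0.997 q [ 0.07  0.18  1.85 -0.78  1.39  0.47]
```

View pics/wrist1.png

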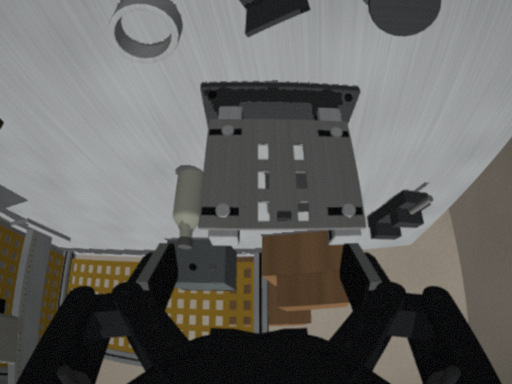

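```bash
cat >> h.py <<'E'
def rays(D,uv):
    K,R=D['K'],D['R']; uv=np.asarray(uv,float); q=(uv-[K[0,2],K[1,2]])/K[0,0]; th=np.linalg.norm(q,axis=-1,keepdims=True)
    d=np.concatenate([np.sinc(th/np.pi)*q,np.cos(th)],-1); return d  # camera axes unit
def wcloud(D):
    v,u=np.mgrid[:384,:512]; r=rays(D,np.stack([u,v],-1)); d=D['d']
    X=r/r[...,2:]*d[...,None]; W=(X-D['t'])@D['R']; W[(d<=0)]=np.nan; return W
def hit(D,uv,n,c):
    "intersect pixel rays w/ plane n.X=c"
    r=rays(D,uv)@D['R']; C=-D['R'].T@D['t']; s=(c-C@n)/(r@n); return C+r*s[...,None]
E
python3 - <<'E'
from h import *
D=load('pics/wrist1.npz'); W=wcloud(D)
m=np.zeros((384,512),bool); m[128:225,215:350]=1
P=W[m]; P=P[~np.isnan(P[:,0])]
# robust plane
best=None; rng=np.random.default_rng(0)
for _ in range(500):
    a=P[rng.choice(len(P),3,False)]; n=np.cross(a[1]-a[0],a[2]-a[0]); 
    if np.linalg.norm(n)<1e-6: continue
    n/=np.linalg.norm(n); k=np.abs((P-a[0])@n)<.002
    if best is None or k.sum()>best.sum(): best=k
for _ in range(3):
    c=P[best].mean(0); n=np.linalg.svd(P[best]-c)[2][2]; best=np.abs((P-c)@n)<.002
n*=np.sign(n[1]); print('n',n.round(4),'yaw of -n',np.degrees(np.arctan2(-n[1],-n[0])),'c',n@c,best.sum(),len(P))
g=cv2.cvtColor(D['p'],cv2.COLOR_RGB2GRAY)
x0,y0,x1,y1=190,75,375,245
cv2.imwrite('pics/w1crop.png',cv2.resize(D['p'][y0:y1,x0:x1,::-1],None,fx=4,fy=3.5,interpolation=cv2.INTER_CUBIC))
np.savez('plane.npz',n=n,c=n@c)
# rectify plate: coords h along plate horizontal (upright y), z
hx=np.cross([0,0,1],-n); hx/=np.linalg.norm(hx)  # upright +y = z x (+x)
O=np.array([.557,-.154,0]); O=O-n*(O@n-n@c)
zz,hh=np.mgrid[0.19:0.03:-.0005,-.1:.1:.0005]
Q=O+hh[...,None]*hx+(zz/1.0)[...,None]*np.array([0,0,1]); 
# project to pixels (vertical plane approx: correct along n)
Q=Q-((Q@n-n@c)/(n[:2]@n[:2]))[...,None]*np.array([n[0],n[1],0])
X=Q@D['R'].T+D['t']; th=np.arctan2(np.linalg.norm(X[...,:2],axis=-1),X[...,2]); u=X[...,:2]/np.linalg.norm(X[...,:2],axis=-1,keepdims=True)*th[...,None]*D['K'][0,0]+[D['K'][0,2],D['K'][1,2]]
I=cv2.remap(D['p'],u[...,0].astype(np.float32),u[...,1].astype(np.float32),cv2.INTER_CUBIC)
dep=cv2.remap(D['d'],u[...,0].astype(np.float32),u[...,1].astype(np.float32),cv2.INTER_NEAREST)
np.savez('rect.npz',I=I,dep=dep,exp=X[...,2],O=O,hx=hx)
J=cv2.resize(I[:,:,::-1],None,fx=2,fy=1.8); cv2.imwrite('pics/rect.png',J)
print(O,hx)
E
```

```text
n [ 0.1567  0.9877 -0.0014] yaw of -n -99.01315417404558 c -0.06505415592888361 11410 13052
[ 5.56966154e-01 -1.54213380e-01  3.00665136e-07] [ 0.9876524  -0.15666122  0.        ]
```

View pics/rect.png

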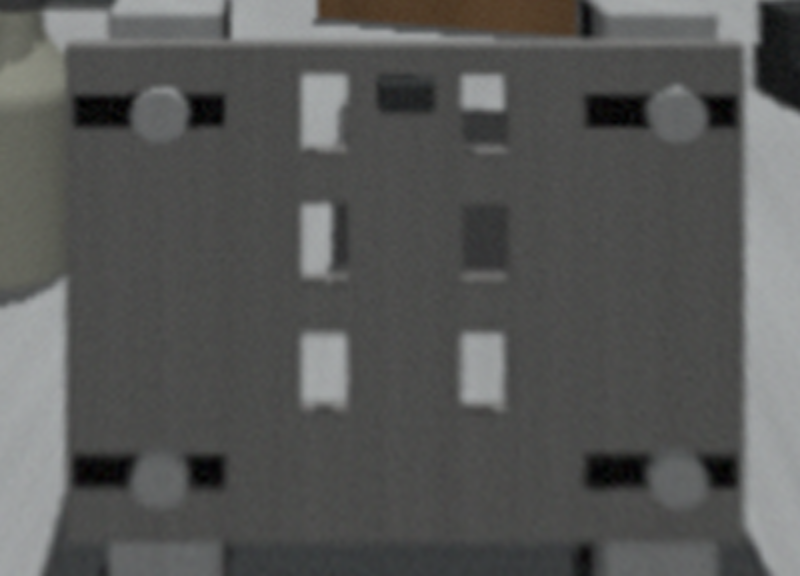

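The rectified view shows the top slots at about (324,112) and (483,112) at 4 px/mm. Their midpoint is about +1 mm from my origin and their undersides are at z≈148, so the upright pose is pinned down. Next I'll look at the bracket.

Run:
```python
from mv import *
print(rel([.50,.10,.26],down(np.radians(-6))))
print(rel([.474,.234,.20],down(np.radians(-4))))
```

```text
(array([44.98, -2.28, -0.76]), array([ -69.5, -110.1,   69.6]))
(array([44.97, -4.17, -1.54]), array([-114.8, -158.8,  203. ]))
```

Call:
step_arm(rows=[[[45,-4.2,-1.5],[-115,-159,203],0],[[45,-4.2,-1.5],[-115,-159,203],0],[[45,-4.2,-1.5],[-115,-159,203],0],[[45,-4.2,-1.5],[-115,-159,203],0],[[45,-4.2,-1.5],[-115,-159,203],0],[[45,-4.2,-1.5],[-115,-159,203],0],[[45,-4.2,-1.5],[-115,-159,203],0],[[45,-4.2,-1.5],[-115,-159,203],0],[[45,-4.2,-1.5],[-115,-159,203],0],[[45,-4.2,-1.5],[-115,-159,203],0]])

```text
time: 3.28
eef_pos: [0.4738, 0.2339, 0.2003]
tcp_rot: [0.707, -0.025, 0.024, -0.706]
contact_force: [0.1, -0.8, 0.0]
opening: 1.002
```

```bash
python3 snap.py wrist 2
```

```text
t 3.28 pos [0.4738 0.2339 0.2003] F [ 0.13 -0.76  0.04] M [ 0.03 -0.01 -0.05] op 1.002 q [ 0.27 -0.01  1.96 -0.    1.19  0.34]
```

View pics/wrist2.png

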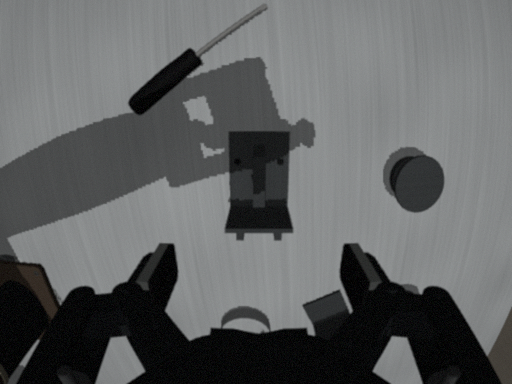

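Run:
```python
from fit import *
from mv import rel,down
D=load('pics/wrist2.npz'); W=wcloud(D)[120:245,215:310].reshape(-1,3); W=W[~np.isnan(W[:,0])]
print(np.percentile(W[:,2],[5,25,50,95,99]))
for zm in (.008,.003):
    P=W[W[:,2]>zm]; r=fit(P,BR,[.47,.179,-1.64,0]); print(len(P),r[0].round(4),np.degrees(r[0][2]),r[1])
P=W[W[:,2]>.060]; l=loc(P,r[0]); k=(np.abs(l[:,1])<.012)&(l[:,0]<-.02)
print('fin top',P[k].mean(0),np.percentile(l[k],[5,50,95],axis=0).round(4).tolist())
x=r[0]; c,s=np.cos(x[2]),np.sin(x[2]); fin=[x[0]-.055*c,x[1]-.055*s]; print(fin); a=x[2]+np.pi/2
print(rel([*fin,.11],down(a))); print(rel([*fin,.036],down(a)))
```

```text
[-0.0014815  -0.00050515  0.00352823  0.07330652  0.07487894]
2587 [ 4.7000e-01  1.7890e-01 -1.6426e+00 -5.0000e-04] -94.11378131387285 0.00045848896677249914
6218 [ 4.6990e-01  1.7890e-01 -1.6424e+00 -5.0000e-04] -94.1047623240288 0.0005934681939118667
fin top [0.47415287 0.23589758 0.07389173] [[-0.0792, -0.0054, 0.0723], [-0.0574, 0.0002, 0.0748], [-0.0334, 0.0057, 0.0759]]
[np.float64(0.4738461058599856), np.float64(0.23379900640749643)]
(array([ 0.05,  0.13, -0.06]), array([ 0.1, 90. ,  0.1]))
(array([ 0.05,  0.13, -0.06]), array([  0.2, 164. ,   0.2]))
```

Call:
step_arm(rows=[[[0,0,0],[0,40,0],0],[[0,0,0],[0,80,0],0],[[0,0,0],[0,115,0],0],[[0,0,0],[0,140,0],0],[[0,0,0],[0,158,0],0],[[0,0,0],[0,164,0],0],[[0,0,0],[0,164,0],0],[[0,0,0],[0,164,0],0]])

```text
time: 4.0
eef_pos: [0.4733, 0.2343, 0.0357]
tcp_rot: [0.707, -0.025, 0.024, -0.706]
contact_force: [-0.1, -0.1, 0.3]
opening: 1.0
```

Call:
step_arm(rows=[[[0,0,0],[0,0,0],1],[[0,0,0],[0,0,0],1],[[0,0,0],[0,0,0],1],[[0,0,0],[0,0,0],1],[[0,0,0],[0,0,0],1],[[0,0,0],[0,0,0],1],[[0,0,0],[0,0,0],1],[[0,0,0],[0,0,0],1],[[0,0,0],[0,0,0],1],[[0,0,0],[0,0,0],1]], newtons=80)

```text
time: 4.83
eef_pos: [0.4728, 0.2349, 0.0354]
tcp_rot: [0.707, -0.025, 0.023, -0.707]
contact_force: [0.3, -0.3, 4.4]
opening: 0.127
```

```bash
python3 snap.py wrist 3
```

```text
t 4.83 pos [0.4728 0.2349 0.0354] F [ 0.27 -0.34  4.42] M [ 0.02 -0.06  0.04] op 0.127 q [0.27 0.22 2.06 0.   0.87 0.34]
```

View pics/wrist3.png

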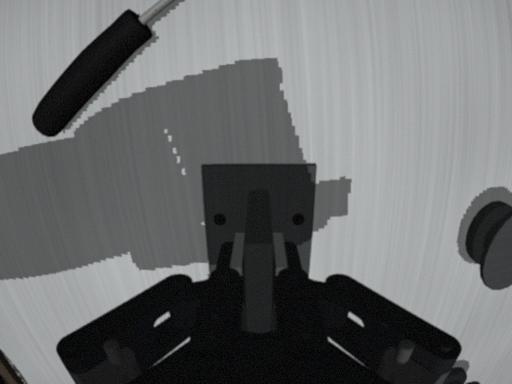

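Call:
step_arm(rows=[[[0,0,0],[0,-10,0],1],[[0,0,0],[0,-40,0],1],[[0,0,0],[0,-80,0],1],[[0,0,0],[0,-120,0],1],[[0,0,0],[0,-140,0],1],[[0,0,0],[0,-140,0],1],[[0,0,0],[0,-140,0],1]])

```text
time: 5.47
eef_pos: [0.472, 0.2346, 0.1744]
tcp_rot: [0.707, -0.025, 0.023, -0.706]
contact_force: [-0.1, -0.5, -5.2]
opening: 0.13
```

Run:
```python
from mv import *
s,r=show()
# preinsert: bracket origin 60mm in front of plate, z .102
n=np.load('plane.npz')['n']; n[2]=0; n/=np.linalg.norm(n)
seat=np.array([.557+.001*.9877,-.1542-.001*.1567,0])
yaw=np.arctan2(-n[1],-n[0]); print(np.degrees(yaw))
ex=-n; 
for off in (.06,.03):
    o=seat+n*off; tcp=o-.055*ex+[0,0,.102+.036]; print(tcp, rel(tcp,down(yaw+np.pi/2),s))
```

```text
t 5.47 pos [0.472  0.2346 0.1744] F [-0.12 -0.49 -5.23] M [ 0.09 -0.   -0.02] op 0.13 q [0.27 0.02 1.99 0.   1.14 0.34]
-99.01315417404558
[ 0.57600374 -0.04077667  0.138     ] (array([ 0.07,  5.13, -0.22]), array([ 122.5,   36.3, -267.6]))
[ 0.5713039  -0.07040625  0.138     ] (array([ 0.07,  5.13, -0.22]), array([ 119.9,   36.3, -297.5]))
```

Call:
step_arm(rows=[[[0,5.1,0],[122,30,-267],1],[[0,5.1,0],[122,30,-267],1],[[0,5.1,0],[122,30,-267],1],[[0,5.1,0],[122,30,-267],1],[[0,5.1,0],[122,30,-267],1],[[0,5.1,0],[122,30,-267],1],[[0,5.1,0],[122,30,-267],1],[[0,5.1,0],[122,30,-267],1],[[0,5.1,0],[122,30,-267],1],[[0,5.1,0],[122,30,-267],1]])

```text
time: 6.3
eef_pos: [0.5736, -0.0394, 0.1408]
tcp_rot: [-0.705, 0.06, -0.052, 0.705]
contact_force: [0.1, 0.0, -4.5]
opening: 0.13
```

Run:
```python
from snap import *
s,r=show(); print(r.as_matrix().round(4))
snap('scene',4); snap('top',4); snap('wrist',4)
from fit import *
D=load('pics/scene4.npz'); W=cloud(D)
n=np.load('plane.npz')['n'];n[2]=0
seat=np.array([.558,-.1544,0])
yaw=np.radians(-99); o=seat-.06*np.array([np.cos(yaw),np.sin(yaw),0])
for nm in ('scene','top','wrist'):
    D=load(f'pics/{nm}4.npz'); W=(wcloud if nm=='wrist' else cloud)(D).reshape(-1,3); W=W[~np.isnan(W[:,0])]
    l=loc(W,[o[0],o[1],yaw,.108]); 
    k=(np.abs(sdf(l,BR))<.012)&(l[:,2]<(.045)) | (np.abs(sdf(l,BR[1:2]+BR[3:]))<.01)
    f=fit(W[k],BR,[o[0],o[1],yaw,.108]); print(nm,k.sum(),f[0].round(4),np.degrees(f[0][2]),f[1])
for nm,b in (('scene',(170,120,270,220)),('top',(230,130,350,230))):
    p=load(f'pics/{nm}4.npz')['p'][b[1]:b[3],b[0]:b[2],::-1]
    cv2.imwrite(f'pics/{nm}4c.png',cv2.resize(cv2.convertScaleAbs(p,alpha=1.6),None,fx=5,fy=5,interpolation=cv2.INTER_CUBIC))
```

```text
t 6.3 pos [ 0.5736 -0.0394  0.1408] F [ 0.08  0.05 -4.47] M [ 0.02 -0.03 -0.02] op 0.13 q [-0.24  0.17  1.89 -0.    1.09 -0.09]
[[ 0.9875 -0.0109  0.1573]
 [-0.1573  0.0017  0.9875]
 [-0.011  -0.9999 -0.    ]]
scene 570 [ 0.5636 -0.0946 -1.7374  0.11  ] -99.54828460759691 0.0016812598344913886
top 38 [ 0.5667 -0.0941 -1.6693  0.1088] -95.64399807843976 0.0010010899541111444
wrist 8816 [ 0.5656 -0.0936 -1.7278  0.1064] -98.99839838280741 0.0010595711442582753
```

View pics/scene4c.png

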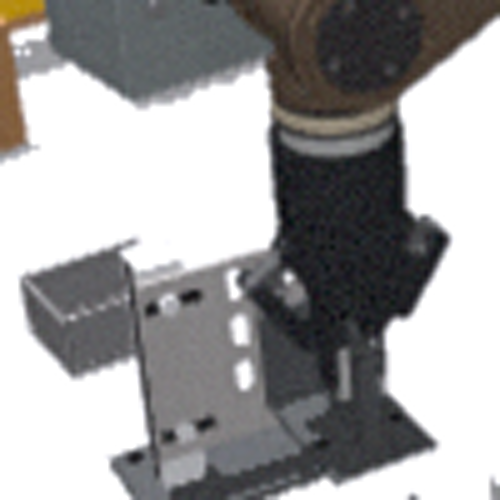

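View pics/wrist4.png

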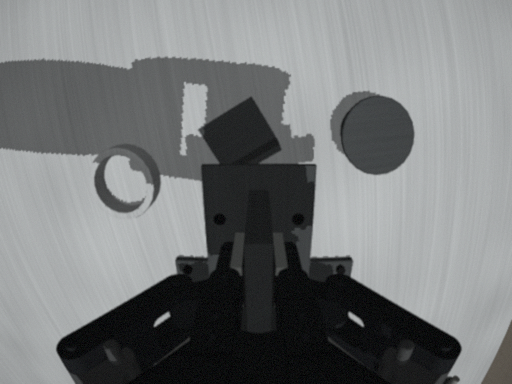

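Run:
```python
from fit import *
from scipy.spatial.transform import Rotation as Ro
D=load('pics/wrist4.npz'); W=wcloud(D)
m=np.zeros((384,512),bool); m[170:225,206:240]=1; m[170:225,278:312]=1
P=W[m]; P=P[~np.isnan(P[:,0])]; c=np.median(P,0); k=np.abs(P[:,2]-c[2])<.006; P=P[k]
c=P.mean(0); n=np.linalg.svd(P-c)[2][2]; n*=np.sign(n[2]); print('shelf normal',n.round(4),'z',c[2],k.sum(),P[:,2].std())
a=np.radians(-99); ex=np.array([np.cos(a),np.sin(a),0]); ey=np.array([-ex[1],ex[0],0])
print('tilt: n.ex',n@ex,'n.ey (roll)',n@ey)
# outer edges from depth discontinuity
for v in range(172,232,10):
    row=W[v,:,2]; on=np.where(np.abs(row-c[2])<.006)[0]; on=on[(on>190)&(on<330)]
    print(v,on.min(),on.max(), ((W[v,on.min()]@ey+W[v,on.max()]@ey)/2).round(4), (W[v,on.max()]@ey-W[v,on.min()]@ey).round(4))
slot=np.array([.558,-.1544,0]); print('slot ey',slot@ey,'tcp ey',np.array([.5736,-.0394,0])@ey)
for u in (220,300):
    col=W[:,u,2]; on=np.where(np.abs(col-c[2])<.006)[0]; on=on[(on>150)&(on<240)]; print(u,on.min(),(W[on.min(),u]@ex).round(4))
print('tcp ex',np.array([.5736,-.0394,0])@ex,'plate ex',slot@ex)
```

```text
shelf normal [0.008  0.0029 1.    ] z 0.11144627785798979 3722 0.0006443503722576692
tilt: n.ex -0.004118689951537363 n.ey (roll) 0.007423266902754433
172 202 315 0.573 0.0687
182 202 315 0.573 0.0695
192 203 314 0.5729 0.069
202 204 313 0.573 0.0687
212 204 313 0.573 0.0695
222 205 312 0.5729 0.0688
slot ey 0.5752835754542985 tcp ey 0.5727015500879561
220 164 -0.0908
300 164 -0.0906
tcp ex -0.05081588852762797 plate ex 0.06520864829544047
```

Call:
step_arm(rows=[[[0,0,-0.5],[2.1,4.4,-15],1],[[0,0,-0.5],[2.1,4.4,-30],1],[[0,0,-0.5],[2.1,4.4,-35],1],[[0,0,-0.5],[2.1,4.4,-35],1],[[0,0,-0.5],[2.1,4.4,-35],1],[[0,0,-0.5],[2.1,4.4,-35],1]])

```text
time: 6.95
eef_pos: [0.5728, -0.0738, 0.1405]
tcp_rot: [0.705, -0.053, 0.057, -0.704]
contact_force: [0.4, -0.3, -4.3]
opening: 0.129
```

```bash
cat > meas.py <<'E'
from snap import *
from fit import *
def meas(tag):
    s,r=show(); print(r.as_matrix().round(4).tolist()); snap('wrist',tag)
    D=load(f'pics/wrist{tag}.npz'); W=wcloud(D)
    m=np.zeros((384,512),bool); m[170:225,206:240]=1; m[170:225,278:312]=1
    P=W[m]; P=P[~np.isnan(P[:,0])]; c=np.median(P,0); P=P[np.abs(P[:,2]-c[2])<.006]
    c=P.mean(0); n=np.linalg.svd(P-c)[2][2]; n*=np.sign(n[2])
    a=np.radians(-99); ex=np.array([np.cos(a),np.sin(a),0]); ey=np.array([-ex[1],ex[0],0])
    e=[]
    for v in range(172,232,5):
        row=W[v,:,2]; on=np.where(np.abs(row-c[2])<.006)[0]; on=on[(on>190)&(on<330)]
        e.append((W[v,on.min()]@ey+W[v,on.max()]@ey)/2)
    rear=[]; ee=[]
    for u in (215,220,295,300):
        col=W[:,u,2]; on=np.where(np.abs(col-c[2])<.006)[0]; on=on[(on>150)&(on<240)]; rear.append(W[on.min(),u]@ex)
    lat=np.median(e); slot=np.array([.558,-.1544,0])
    print('origin z',c[2]-.005,'tilt',n@ex,'roll',n@ey,'lat err tab (mm, + = need +x)',1000*(slot@ey-(lat+.056*(n@ey))),'gap',1000*(slot@ex-(np.median(rear)+.095)),'rear LR',1000*(np.mean(rear[:2])-np.mean(rear[2:])))
if __name__=="__main__": meas(sys.argv[1])
E
python3 meas.py 5
```

```text
t 6.95 pos [ 0.5728 -0.0738  0.1405] F [ 0.44 -0.35 -4.33] M [ 0.06 -0.01 -0.02] op 0.129 q [-0.3   0.16  1.9  -0.    1.07 -0.15]
[[0.9879, 0.0054, 0.1551], [-0.1551, -0.0018, 0.9879], [0.0056, -1.0, -0.0009]]
origin z 0.1044422320051161 tilt -0.004955547493215813 roll -0.005365804989774786 lat err tab (mm, + = need +x) -1.8016489418485326 gap 25.548881804924054 rear LR -0.06481267161582982
```

Call:
step_arm(rows=[[[0,0,0],[0,0,0],1],[[0,0,0],[0,0,0],1],[[0,0,0],[0,0,0],1],[[0,0,0],[0,0,0],1]])

```text
time: 7.33
eef_pos: [0.5728, -0.0747, 0.1403]
tcp_rot: [0.706, -0.053, 0.057, -0.704]
contact_force: [0.8, -1.0, -3.3]
opening: 0.129
```

```bash
python3 meas.py 6; python3 meas.py 7
```

```text
t 7.33 pos [ 0.5728 -0.0747  0.1403] F [ 0.76 -1.01 -3.29] M [ 0.1  -0.01  0.01] op 0.129 q [-0.3   0.16  1.9  -0.    1.07 -0.15]
[[0.9878, 0.0052, 0.1558], [-0.1558, -0.0022, 0.9878], [0.0054, -1.0, -0.0013]]
origin z 0.10426358368778274 tilt -0.003947126394941636 roll -0.005610319317698645 lat err tab (mm, + = need +x) -1.8487438417545965 gap 24.73518793643357 rear LR 0.15180513958638897
t 7.38 pos [ 0.5728 -0.0747  0.1403] F [-0.12  0.68 -4.42] M [0.05 0.   0.01] op 0.127 q [-0.31  0.16  1.9  -0.    1.07 -0.15]
[[0.9878, 0.0051, 0.1559], [-0.1559, -0.0021, 0.9878], [0.0054, -1.0, -0.0013]]
origin z 0.10426704622593354 tilt -0.0032821229274963854 roll -0.005902582258806703 lat err tab (mm, + = need +x) -1.822115113854328 gap 24.592499031886963 rear LR 0.10428549665254111
```

Call:
step_arm(rows=[[[0.2,0,0.3],[-1.9,2.2,-3],1],[[0.2,0,0.3],[-1.9,2.2,-6],1],[[0.2,0,0.3],[-1.9,2.2,-9],1],[[0.2,0,0.3],[-1.9,2.2,-9],1],[[0.2,0,0.3],[-1.9,2.2,-9],1],[[0.2,0,0.3],[-1.9,2.2,-9],1],[[0.2,0,0.3],[-1.9,2.2,-9],1],[[0.2,0,0.3],[-1.9,2.2,-9],1]])

```text
time: 8.1
eef_pos: [0.5695, -0.0834, 0.1381]
tcp_rot: [-0.704, 0.055, -0.055, 0.706]
contact_force: [0.8, 0.4, -3.9]
opening: 0.129
```

```bash
python3 meas.py 8
python3 - <<'E'
from snap import *
snap('scene',8)
p=np.load('pics/scene8.npz')['p'][120:220,170:270,::-1]
cv2.imwrite('pics/scene8c.png',cv2.resize(cv2.convertScaleAbs(p,alpha=1.6),None,fx=6,fy=6,interpolation=cv2.INTER_CUBIC))
E
```

```text
t 8.1 pos [ 0.5695 -0.0834  0.1381] F [ 0.76  0.41 -3.87] M [ 0.07 -0.01 -0.04] op 0.129 q [-0.32  0.16  1.9   0.    1.08 -0.17]
[[0.9878, 0.0006, 0.1559], [-0.1559, 0.0021, 0.9878], [0.0003, -1.0, 0.0022]]
origin z 0.10217799298847759 tilt -0.00025689736465220716 roll -0.0008140942424488091 lat err tab (mm, + = need +x) -0.12553366028111856 gap 15.768245130082112 rear LR -0.09819324521141704
```

View pics/scene8c.png

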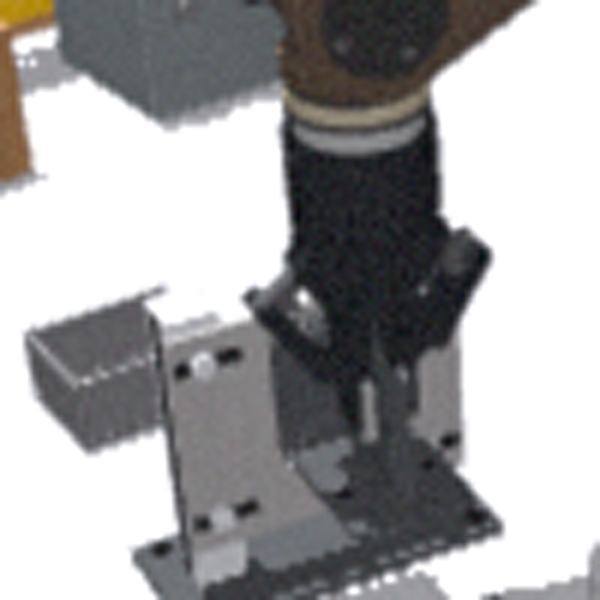

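Call:
step_arm(rows=[[[0,0,0],[0,0,-1],1],[[0,0,0],[0,0,-2],1],[[0,0,0],[0,0,-3],1],[[0,0,0],[0,0,-4],1],[[0,0,0],[0,0,-5],1],[[0,0,0],[0,0,-5.5],1],[[0,0,0],[0,0,-5.5],1],[[0,0,0],[0,0,-5.5],1]])

```text
time: 8.87
eef_pos: [0.5686, -0.0889, 0.1381]
tcp_rot: [-0.704, 0.055, -0.055, 0.706]
contact_force: [0.2, -0.5, -3.7]
opening: 0.131
```

```bash
python3 meas.py 9
```

```text
t 8.87 pos [ 0.5686 -0.0889  0.1381] F [ 0.23 -0.47 -3.67] M [ 0.08 -0.05  0.03] op 0.131 q [-0.33  0.16  1.9   0.    1.08 -0.18]
[[0.9877, 0.0005, 0.1561], [-0.1561, 0.0021, 0.9877], [0.0002, -1.0, 0.0022]]
origin z 0.10211464766010728 tilt 0.00032680181123691314 roll -0.0003404274788233578 lat err tab (mm, + = need +x) -0.16048505811128155 gap 10.174096069064817 rear LR -0.10849500445701821
```

Call:
step_arm(rows=[[[0,0,0],[0,0,-0.5],1],[[0,0,0],[0,0,-1],1],[[0,0,0],[0,0,-1.5],1],[[0,0,0],[0,0,-2],1],[[0,0,0],[0,0,-2.5],1],[[0,0,0],[0,0,-2.5],1],[[0,0,0],[0,0,-2.5],1]])

```text
time: 9.5
eef_pos: [0.5682, -0.0914, 0.138]
tcp_rot: [-0.704, 0.055, -0.055, 0.706]
contact_force: [-0.3, 0.8, -3.4]
opening: 0.131
```

Call:
step_arm(rows=[[[0,0,0],[0,0,-0.5],1],[[0,0,0],[0,0,-1],1],[[0,0,0],[0,0,-1.5],1],[[0,0,0],[0,0,-2],1],[[0,0,0],[0,0,-2.5],1],[[0,0,0],[0,0,-3],1],[[0,0,0],[0,0,-3.5],1],[[0,0,0],[0,0,-3.5],1],[[0,0,0],[0,0,-3.5],1]])

```text
time: 10.25
eef_pos: [0.5678, -0.0945, 0.1381]
tcp_rot: [-0.704, 0.055, -0.055, 0.706]
contact_force: [1.1, 3.1, -3.1]
opening: 0.135
```

```bash
python3 meas.py 10
```

```text
t 10.25 pos [ 0.5678 -0.0945  0.1381] F [ 1.13  3.09 -3.14] M [ 0.56 -0.09 -0.02] op 0.135 q [-0.34  0.16  1.9   0.    1.08 -0.19]
[[0.9878, 0.0007, 0.156], [-0.156, 0.0026, 0.9878], [0.0002, -1.0, 0.0027]]
origin z 0.10211207204684156 tilt -0.00041866866031986966 roll -0.0006732237687030397 lat err tab (mm, + = need +x) -0.11758437002495903 gap 4.598876258348941 rear LR 0.034613823605991745
```

Call:
step_arm(rows=[[[0,0,0],[0,0,-0.5],1],[[0,0,0],[0,0,-1],1],[[0,0,0],[0,0,-1.5],1],[[0,0,0],[0,0,-2],1],[[0,0,0],[0,0,-2.5],1],[[0,0,0],[0,0,-3],1],[[0,0,0],[0,0,-3],1],[[0,0,0],[0,0,-3],1]])

```text
time: 10.97
eef_pos: [0.5673, -0.0975, 0.1381]
tcp_rot: [-0.704, 0.055, -0.056, 0.706]
contact_force: [0.8, 4.6, -2.9]
opening: 0.132
```

Call:
step_arm(rows=[[[0,0,0],[0,0,-0.5],1],[[0,0,0],[0,0,-1],1],[[0,0,0],[0,0,-1.5],1],[[0,0,0],[0,0,-1.5],1],[[0,0,0],[0,0,-1.5],1]])

```text
time: 11.38
eef_pos: [0.5671, -0.0987, 0.1381]
tcp_rot: [-0.704, 0.055, -0.056, 0.706]
contact_force: [0.5, 5.7, -3.1]
opening: 0.127
```

```bash
python3 meas.py 11
```

```text
t 11.38 pos [ 0.5671 -0.0987  0.1381] F [ 0.52  5.7  -3.1 ] M [ 0.85 -0.14  0.02] op 0.127 q [-0.35  0.16  1.9   0.    1.08 -0.19]
[[0.9877, 0.0008, 0.1561], [-0.1561, 0.0031, 0.9877], [0.0003, -1.0, 0.0032]]
origin z 0.10214880499649107 tilt 0.00029647210307348973 roll -0.00046179384709224195 lat err tab (mm, + = need +x) -0.15897976955936421 gap 0.25327434009034255 rear LR 0.008004467285945005
```

Call:
step_arm(rows=[[[0,0,0],[0,0,-0.4],1],[[0,0,0],[0,0,-0.8],1],[[0,0,0],[0,0,-0.8],1],[[0,0,0],[0,0,-0.8],1]])

```text
time: 11.77
eef_pos: [0.5671, -0.0988, 0.1381]
tcp_rot: [-0.703, 0.055, -0.056, 0.707]
contact_force: [2.2, 8.0, -2.4]
opening: 0.128
```

Call:
step_arm(rows=[[[0,0,0],[0,0,-0.5],1],[[0,0,0],[0,0,-0.5],1],[[0,0,0],[0,0,-0.5],1]])

```text
time: 12.02
eef_pos: [0.5672, -0.0988, 0.1382]
tcp_rot: [-0.703, 0.055, -0.056, 0.707]
contact_force: [2.7, 8.8, -3.3]
opening: 0.135
```

```bash
python3 meas.py 12
```

```text
t 12.02 pos [ 0.5672 -0.0988  0.1382] F [ 2.74  8.77 -3.31] M [ 1.33 -0.25 -0.1 ] op 0.135 q [-0.35  0.16  1.9   0.01  1.08 -0.2 ]
[[0.9877, 0.0014, 0.1566], [-0.1566, 0.0056, 0.9876], [0.0005, -1.0, 0.0057]]
origin z 0.10226995185143527 tilt 0.0015503252895980614 roll -0.0006956039906061352 lat err tab (mm, + = need +x) -0.18316372019111515 gap 0.39150931854725624 rear LR -0.07550191277326188
```

Call:
step_arm(rows=[[[0,0,0],[0,1,0],1],[[0,0,0],[0,2,0],1],[[0,0,0],[0,3,0],1],[[0,0,0],[0,4,0],1],[[0,0,0],[0,5,0],1],[[0,0,0],[0,6,0],1],[[0,0,0],[0,6,0],1]])

```text
time: 12.65
eef_pos: [0.568, -0.099, 0.134]
tcp_rot: [-0.703, 0.054, -0.057, 0.707]
contact_force: [1.2, 9.6, 3.5]
opening: 0.131
```

```bash
python3 meas.py 13
```

```text
t 12.65 pos [ 0.568 -0.099  0.134] F [1.18 9.65 3.5 ] M [ 1.24 -0.05 -0.14] op 0.131 q [-0.35  0.17  1.9   0.01  1.07 -0.2 ]
[[0.9877, 0.0034, 0.1564], [-0.1564, 0.0044, 0.9877], [0.0027, -1.0, 0.0049]]
origin z 0.09802733825874844 tilt -0.0018441871943952906 roll -0.0024834744752647805 lat err tab (mm, + = need +x) -1.0454088290996477 gap -0.08464076306465007 rear LR 0.018775608916152264
```

Call:
step_arm(rows=[[[0,0,0],[0,0,0],1],[[0,0,0],[0,1,0],1],[[0,0,0],[0,2,0],1],[[0,0,0],[0,2,0],1]])

```text
time: 13.03
eef_pos: [0.5682, -0.099, 0.1321]
tcp_rot: [-0.703, 0.054, -0.057, 0.707]
contact_force: [1.8, 11.0, 4.2]
opening: 0.131
```

```bash
python3 meas.py 14
```

```text
t 13.03 pos [ 0.5682 -0.099   0.1321] F [ 1.83 10.99  4.17] M [ 1.21 -0.13 -0.04] op 0.131 q [-0.35  0.17  1.9   0.01  1.06 -0.2 ]
[[0.9877, 0.004, 0.1563], [-0.1563, 0.0043, 0.9877], [0.0032, -1.0, 0.0048]]
origin z 0.09612945783028062 tilt -0.005687652123597252 roll -0.0032174651031646206 lat err tab (mm, + = need +x) -1.2184741301654034 gap -0.07011689248026531 rear LR 0.0009424782344592819
```

Call:
step_arm(rows=[[[0,0,0.1],[-0.5,1,0.2],1],[[0,0,0.1],[-0.5,2,0.2],1],[[0,0,0.1],[-0.5,3,0.2],1],[[0,0,0.1],[-0.5,4,0.2],1],[[0,0,0.1],[-0.5,4,0.2],1]])

```text
time: 13.5
eef_pos: [0.568, -0.099, 0.1281]
tcp_rot: [-0.703, 0.055, -0.056, 0.706]
contact_force: [2.2, 9.8, 2.9]
opening: 0.128
```

```bash
python3 meas.py 15
```

```text
t 13.5 pos [ 0.568  -0.099   0.1281] F [2.18 9.85 2.87] M [ 1.18 -0.25 -0.09] op 0.128 q [-0.35  0.18  1.91  0.01  1.06 -0.2 ]
[[0.9877, 0.0029, 0.1563], [-0.1563, 0.004, 0.9877], [0.0022, -1.0, 0.0044]]
origin z 0.09210825554009495 tilt -0.003965148077895864 roll -0.0016557097597734143 lat err tab (mm, + = need +x) -1.1059857596259492 gap 0.006132680622619735 rear LR 0.10635498103106142
```

Now 2 mm to go, then a gentle press.

Call:
step_arm(rows=[[[0,0,0],[0,0.7,0],1],[[0,0,0],[0,1.4,0],1],[[0,0,0],[0,2,0],1],[[0,0,0],[0,2.6,0],1],[[0,0,0],[0,2.6,0],1],[[0,0,0],[0,2.6,0],1]])

```text
time: 14.05
eef_pos: [0.568, -0.099, 0.1256]
tcp_rot: [-0.703, 0.055, -0.056, 0.706]
contact_force: [2.1, 11.4, 2.8]
opening: 0.127
```

```bash
python3 meas.py 16
```

```text
t 14.05 pos [ 0.568  -0.099   0.1256] F [ 2.07 11.36  2.78] M [ 1.15 -0.16 -0.08] op 0.127 q [-0.35  0.18  1.91  0.01  1.05 -0.2 ]
[[0.9877, 0.0028, 0.1563], [-0.1564, 0.0041, 0.9877], [0.0022, -1.0, 0.0045]]
origin z 0.08957959521573526 tilt -0.0035514821000923722 roll -0.0013408560977784133 lat err tab (mm, + = need +x) -1.0216474056137237 gap 0.019413985171010117 rear LR 0.3223766753052242
```

Call:
step_arm(rows=[[[0,0,0],[0,0.6,0],1],[[0,0,0],[0,1.2,0],1],[[0,0,0],[0,1.2,0],1]])

```text
time: 14.35
eef_pos: [0.568, -0.0991, 0.1254]
tcp_rot: [-0.703, 0.055, -0.056, 0.706]
contact_force: [-0.4, 11.0, 6.7]
opening: 0.127
```

```bash
python3 meas.py 17
```

```text
t 14.35 pos [ 0.568  -0.0991  0.1254] F [-0.44 11.02  6.72] M [ 1.21  0.2  -0.07] op 0.127 q [-0.35  0.18  1.91  0.01  1.05 -0.2 ]
[[0.9877, 0.0023, 0.1563], [-0.1563, 0.0039, 0.9877], [0.0017, -1.0, 0.0042]]
origin z 0.08941892660932582 tilt -0.0038116350587865267 roll -0.00105439827595913 lat err tab (mm, + = need +x) -1.048203898331046 gap -0.19883773968432106 rear LR -0.06441986520053233
```

Call:
step_arm(rows=[[[0,0,0],[0,0.7,0],1],[[0,0,0],[0,1.4,0],1],[[0,0,0],[0,2,0],1],[[0,0,0],[0,2,0],1]])

```text
time: 14.73
eef_pos: [0.568, -0.099, 0.1253]
tcp_rot: [-0.704, 0.055, -0.056, 0.706]
contact_force: [-5.1, 12.6, 15.2]
opening: 0.13
```

```bash
python3 meas.py 18
python3 - <<'E'
from snap import *
snap('scene',18); snap('top',18)
for nm,b in (('scene',(170,120,270,220)),('top',(270,120,370,220))):
    p=np.load(f'pics/{nm}18.npz')['p'][b[1]:b[3],b[0]:b[2],::-1]
    cv2.imwrite(f'pics/{nm}18c.png',cv2.resize(cv2.convertScaleAbs(p,alpha=1.6),None,fx=6,fy=6,interpolation=cv2.INTER_CUBIC))
E
```

```text
t 14.73 pos [ 0.568  -0.099   0.1253] F [-5.13 12.56 15.18] M [ 1.36  0.86 -0.17] op 0.13 q [-0.35  0.18  1.91  0.    1.05 -0.2 ]
[[0.9877, 0.0018, 0.1561], [-0.1561, 0.0039, 0.9877], [0.0011, -1.0, 0.0041]]
origin z 0.08932399082104667 tilt -0.003497787758301075 roll -0.0009489718141114792 lat err tab (mm, + = need +x) -1.03859766138803 gap -0.13597592395218905 rear LR 0.08104099174357712
```

View pics/scene18c.png

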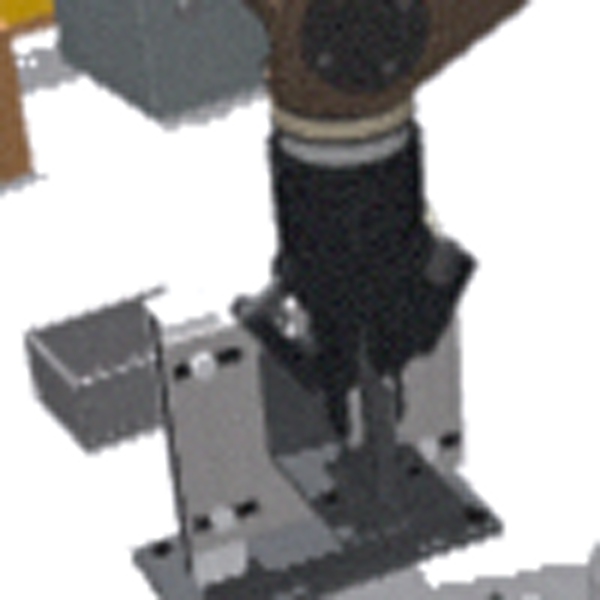

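View pics/wrist18.png

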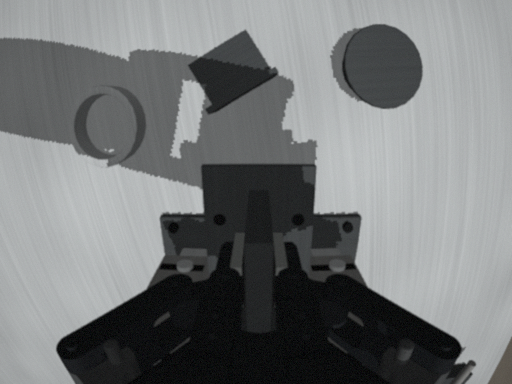

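Call:
step_arm(rows=[[[0,0,0],[0,-1,0.8],1],[[0,0,0],[0,-2,1.5],1],[[0,0,0],[0,-2,1.5],1],[[0,0,0],[0,-2,1.5],1]])

```text
time: 15.22
eef_pos: [0.568, -0.099, 0.1253]
tcp_rot: [-0.704, 0.055, -0.056, 0.705]
contact_force: [-2.2, 6.3, 8.4]
opening: 0.133
```

```bash
python3 meas.py 19
```

```text
t 15.22 pos [ 0.568  -0.099   0.1253] F [-2.21  6.27  8.37] M [ 0.7   0.35 -0.16] op 0.133 q [-0.35  0.18  1.91  0.    1.05 -0.19]
[[0.9877, 0.002, 0.1561], [-0.1561, 0.0013, 0.9877], [0.0018, -1.0, 0.0016]]
origin z 0.08933747996462175 tilt -0.003737162960043265 roll -0.0015019042681889982 lat err tab (mm, + = need +x) -1.0624458343293508 gap -0.07251799552505933 rear LR 0.03075498969861215
```

Call:
step_arm(rows=[[[0,0,0],[0,-1,0.7],1],[[0,0,0],[0,-1.7,1.2],1],[[0,0,0],[0,-1.7,1.2],1],[[0,0,0],[0,-1.7,1.2],1]])

```text
time: 15.6
eef_pos: [0.5679, -0.0988, 0.1252]
tcp_rot: [0.705, -0.055, 0.056, -0.705]
contact_force: [1.4, 0.4, 4.7]
opening: 0.133
```

```bash
python3 meas.py 20
```

```text
t 15.6 pos [ 0.5679 -0.0988  0.1252] F [1.42 0.42 4.7 ] M [-0.26 -0.    0.02] op 0.133 q [-0.35  0.18  1.91  0.    1.05 -0.19]
[[0.9878, 0.0016, 0.1557], [-0.1557, -0.0005, 0.9878], [0.0017, -1.0, -0.0002]]
origin z 0.08918084901610637 tilt -0.006830655023439644 roll -0.0008751414889140687 lat err tab (mm, + = need +x) -0.9231875417676783 gap -0.13453594526499635 rear LR 0.2695065252600534
```

Call:
step_arm(rows=[[[0,0,0],[0,-1,0],1],[[0,0,0],[0,-1,0],1],[[0,0,0],[0,-1,0],0],[[0,0,0],[0,-1,0],0],[[0,0,0],[0,-1,0],0],[[0,0,0],[0,-1,0],0],[[0,0,0],[0,-1,0],0],[[0,0,0],[0,-1,0],0],[[0,0,0],[0,-1,0],0],[[0,0,0],[0,-1,0],0]])

```text
time: 16.48
eef_pos: [0.5667, -0.0975, 0.1249]
tcp_rot: [-0.704, 0.056, -0.055, 0.706]
contact_force: [0.0, 0.1, -0.2]
opening: 1.001
```

```bash
python3 snap.py wrist 21
```

```text
t 16.48 pos [ 0.5667 -0.0975  0.1249] F [ 0.03  0.12 -0.15] M [0.02 0.01 0.03] op 1.001 q [-0.35  0.18  1.91  0.    1.05 -0.19]
```

View pics/wrist21.png

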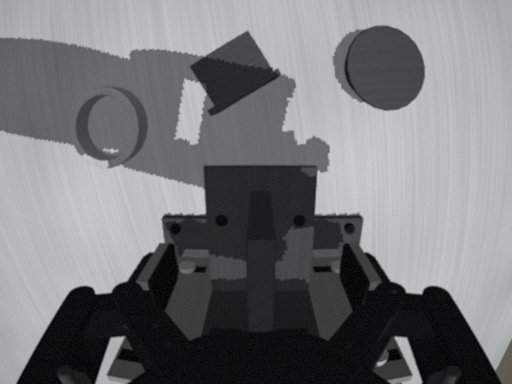

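Call:
step_arm(rows=[[[0,0,0],[0,-20,0],0],[[0,0,0],[0,-50,0],0],[[0,0,0],[0,-90,0],0],[[0,0,0],[0,-120,0],0],[[0,0,0],[0,-120,30],0],[[-7,0,0],[0,-120,70],0],[[-14,0,0],[0,-120,100],0],[[-21,0,0],[0,-120,120],0],[[-28,0,0],[0,-120,120],0],[[-28,0,0],[0,-120,120],0]])

```text
time: 17.37
eef_pos: [0.5851, 0.0248, 0.2429]
tcp_rot: [0.855, -0.066, 0.036, -0.514]
contact_force: [-0.9, 0.1, -0.3]
opening: 1.002
```

```bash
python3 snap.py wrist 22
python3 - <<'E'
from snap import *
snap('scene',22)
p=np.load('pics/scene22.npz')['p'][120:240,170:290,::-1]
cv2.imwrite('pics/scene22c.png',cv2.resize(p,None,fx=5,fy=5,interpolation=cv2.INTER_CUBIC))
E
```

```text
t 17.37 pos [0.5851 0.0248 0.2429] F [-0.93  0.14 -0.27] M [ 0.21 -0.04 -0.03] op 1.002 q [ 0.07  0.18  1.73 -0.49  1.37  0.35]
```

View pics/wrist22.png

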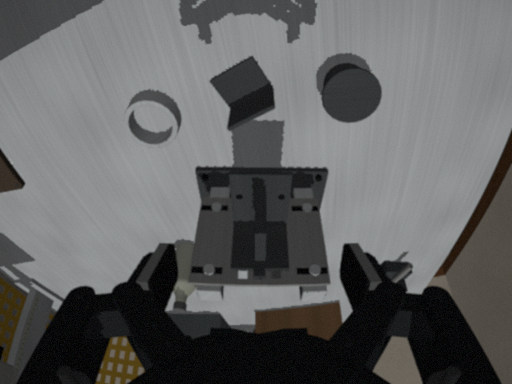

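View pics/scene22c.png

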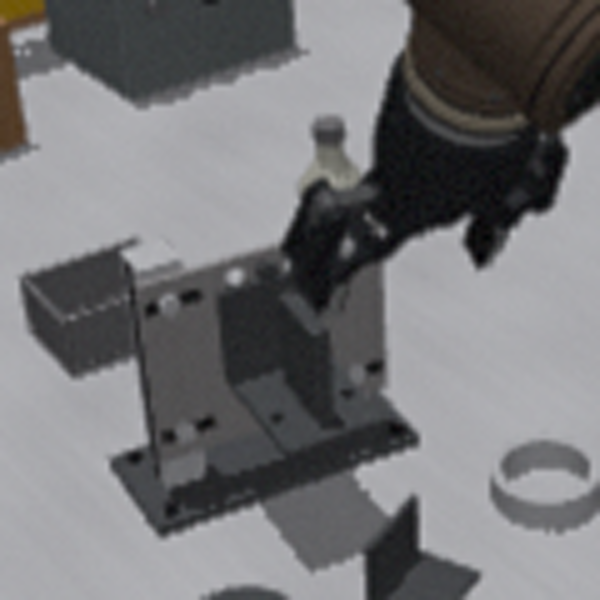

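Run:
```python
from h import *
D=load('pics/wrist22.npz'); W=wcloud(D)
n=np.array([.1564,.9877,0]); O=np.array([.558,-.1544,0]); hx=np.array([.9877,-.1564,0])
zz,hh=np.mgrid[0.19:0.13:-.00025,-.05:.05:.00025]
Q=O+hh[...,None]*hx+zz[...,None]*np.array([0,0,1.])
X=Q@D['R'].T+D['t']; rr=np.linalg.norm(X[...,:2],axis=-1); u=X[...,:2]/rr[...,None]*np.arctan2(rr,X[...,2])[...,None]*D['K'][0,0]+[D['K'][0,2],D['K'][1,2]]
I=cv2.remap(D['p'],u[...,0].astype(np.float32),u[...,1].astype(np.float32),cv2.INTER_CUBIC)
cv2.imwrite('pics/rect22.png',cv2.resize(cv2.convertScaleAbs(I[:,:,::-1],alpha=1.5),None,fx=2,fy=2))
P=W.reshape(-1,3); P=P[~np.isnan(P[:,0])]; l=np.stack([(P-O)@hx,(P-O)@n,P[:,2]],1)
def q(a,b,z0,z1,m=.03):
    k=(l[:,0]>a)&(l[:,0]<b)&(l[:,2]>z0)&(l[:,2]<z1)&(np.abs(l[:,1])<m); return k.sum(),np.percentile(l[k,1],[10,50,90]).round(4) if k.sum() else None
print('catch',q(-.005,.006,.163,.169)); print('plate beside',q(-.075,-.045,.13,.17)); print('backplate',q(-.03,.03,.135,.157))
k=(np.abs(l[:,0])<.03)&(np.abs(l[:,0])>.012)&(np.abs(l[:,1]-.0045)<.003)&(l[:,2]<.18)&(l[:,2]>.12); print('bp top z',np.percentile(l[k,2],[95,99]))
```

```text
catch (np.int64(47), array([0.005 , 0.0063, 0.0071]))
plate beside (np.int64(668), array([-0.0007,  0.0003,  0.0036]))
backplate (np.int64(668), array([0.0059, 0.0067, 0.0076]))
bp top z [0.15904037 0.17142725]
```

View pics/rect22.png

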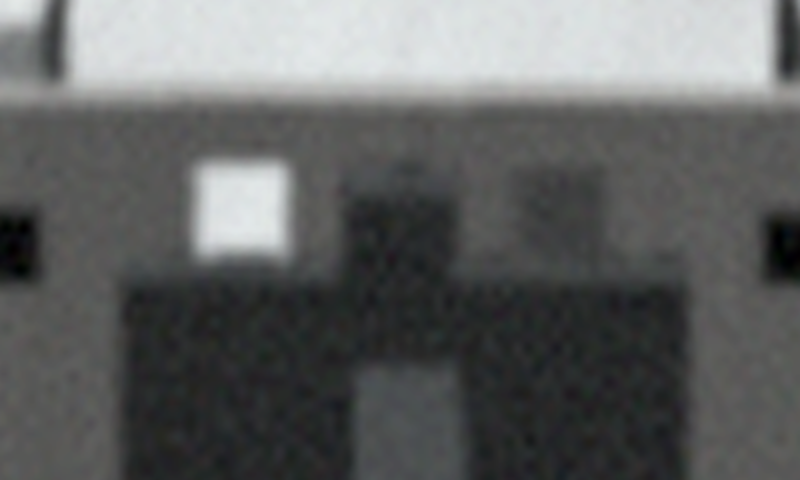

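Run:
```python
from h import *
D=load('pics/wrist22.npz'); W=wcloud(D)
n=np.array([.1564,.9877,0]); O=np.array([.558,-.1544,0]); hx=np.array([.9877,-.1564,0])
P=W.reshape(-1,3); P=P[~np.isnan(P[:,0])]; l=np.stack([(P-O)@hx,(P-O)@n,P[:,2]],1)
for z in np.arange(.1,.165,.008):
    o=[]
    for a,b in ((.01,.03),(.045,.075)):
        h=np.abs(l[:,0]); k=(h>a)&(h<b)&(np.abs(l[:,2]-z)<.004)&(np.abs(l[:,1])<.02); o+= [k.sum(),(np.median(l[k,1])*1000).round(2) if k.sum() else None]
    print(z.round(3),o)
k=(np.abs(l[:,0])>.012)&(np.abs(l[:,0])<.03)&(l[:,1]>.03)&(l[:,1]<.09)&(l[:,2]>.07)&(l[:,2]<.12); A=np.c_[l[k,1],np.ones(k.sum())]; print('shelf slope,z0',np.linalg.lstsq(A,l[k,2],rcond=None)[0],k.sum())
```

```text
0.1 [np.int64(150), np.float64(5.45), np.int64(219), np.float64(-0.01)]
0.108 [np.int64(153), np.float64(5.61), np.int64(219), np.float64(-0.1)]
0.116 [np.int64(160), np.float64(5.75), np.int64(221), np.float64(0.18)]
0.124 [np.int64(164), np.float64(5.83), np.int64(239), np.float64(0.3)]
0.132 [np.int64(159), np.float64(6.3), np.int64(255), np.float64(0.09)]
0.14 [np.int64(180), np.float64(6.69), np.int64(246), np.float64(0.01)]
0.148 [np.int64(185), np.float64(6.71), np.int64(255), np.float64(0.26)]
0.156 [np.int64(261), np.float64(6.43), np.int64(247), np.float64(1.06)]
0.164 [np.int64(100), np.float64(0.1), np.int64(322), np.float64(0.76)]
shelf slope,z0 [-0.02942639  0.09411502] 1070
```

Run:
```python
from mv import *
show(); print(ctrl.sign_off())
```

```text
t 17.47 pos [0.5854 0.0217 0.2443] F [-0.13  0.29  0.15] M [0.22 0.02 0.04] op 1.002 q [ 0.06  0.18  1.73 -0.48  1.37  0.34]
the job is handed in; nothing more can be done
None
```

The bracket is seated in the top pair of slots with the catch out over its top edge. I let go and backed the arm clear, then handed in at 17.5 s. I lined the tabs up with the slots by wrist camera (p about +1 mm). The tabs went in with no resistance, and the only push-back on the way to the plate was the catch spring at about 6 N. Once the back lay flat on the plate, I pressed the bracket down to a firm stop. Wrist readings stayed below about 21 N.

**Last checks, after release:**
- **Seating:** the bracket's top edge is at about z 159–160 mm and its underside at about 89–90 mm, against a target of 90 mm.
- **Catch:** it stands about 6 mm proud, just above the bracket's top edge.
- **Other objects:** they looked where they were in the last pictures, but I did not re-measure them or look at every one again.

**Not as expected:**
- **Not quite flat when hanging:** the back was flat while pressed. Released, the top stands about 1.5 mm off the plate (1–1.5° lean), which I take to be the hooks' own 1.5 mm of play.
- **Sideways:** the bracket sits about 1 mm off the slot centre.

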